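Lock a wood block into the drilling fixture with the T-head clamp stud

ROBOT

A 6-joint arm with a two-finger parallel gripper is mounted at the origin on the work surface. World frame = base frame: x ahead of the robot, y to its left, z up, the work surface at z = 0. Lengths are in m, angles in rad, forces in N, time in s.
With the tool pointing down it reaches from about 0.35 to 0.775 m from the base axis. Payload 7.3 kg.
Tool frame: the origin (TCP) lies at the very end of the fingers, on their centre line; the grasp point (between the pads) lies 19 mm behind it; z points along the fingers, y is the line along which they close (so a half turn about z gives the same grasp; the last joint's range is limited). The gripper opens to 92 mm and grips with 3 to 60 N. Pads are 19 mm wide; open, the fingers measure 130 mm over their backs; the gripper's body (75 mm by 190 mm) begins 47 mm behind the grasp point.
Start: joints at [1.018, 0.342, 1.524, -0, 1.275, -0.146], TCP at [0.208, 0.482, 0.227] pointing down, gripper open.
Joint ranges: [-2.53, 2.53], [-0.77, 2.02], [0.04, 2.7], [-1, 4.14], [0.28, 2.66], [-3.11, 3.11]. Speed limits (rad/s): [2.57, 2.57, 3.14, 3.14, 3.14, 3.14].

INTERFACE

Orientations are given as [roll, pitch, yaw] about the fixed x, y, z axes, in that order (R = Rz(yaw) Ry(pitch) Rx(roll)).
In Python, from cell import robot gives the robot as it stands.
- The arm moves only by the tool apply_moves, never from a script. Its argument "motion" is text: rows parted by semicolons, each of 7 numbers parted by spaces: the opening in per cent of the stroke, from 0 (shut) to 100 (fully open), then the shift along the tool's x, y, z in cm, then the turn, a rotation vector about the tool's x, y, z in rad. A call has 1 to 20 rows; each row shifts and turns the commanded pose from where the row before left it, along the tool's axes as they then stand; what a row does not reach is not made up. A row lasts 1/8 s, in which the tool goes at most 62.5 mm and 10.7 degrees, less where a joint would pass 70% of its speed; a pose out of reach is approached as far as the arm can. A call with a gripper value outside its range is refused whole. The fingers move at their own pace and stop on an object; "force" is the grip in N (left out, the last holds). Time passes only in rows, so rows that do not move let the fingers close. It gives the time, the measured TCP pose, the force, the opening and the grip force at its end, in the units of the state.
- robot.observe(): the state, without advancing time (a new reading comes with each control period).
- robot.read_camera(name): name is "scene" or "top"; returns a dict with "img" (400x640x3 uint8, red, green, blue), "fovy" (degrees; the focal length in pixels is half the picture's height over the tangent of half this angle, whatever the lens; pixels are square), "cx", "cy" (the principal point, pixels), "k1" (the pictures are not rectified: a ray, as slopes to the right and down, at radius r is drawn at 1 + k1 r^2 times it, then the intrinsics apply), "R" (3x3) and "t" (3): a world point X has camera coordinates R X + t. Camera axes: x right, y down, z forward; pixel columns grow to the right and rows downward; lengths in m; the calibration is good to about 2 mm. A picture is of the moment at which its call begins. There is no depth.
- robot.hand_in(): hands the job in; it is judged then, once.
Trained networks look in a picture, given as the dict that the camera call returned (one of the last four; its "shot" number tells which), for a name from the list of things; names that differ only in an ending like _2 or _b are one class to them, and where a whole thing is asked for, a point or a joint stands for the part that bears it (a point fixed in the world has none). Each returns a list of dicts, best first, with "score" (0 to 1); they miss things now and then, are a little off and sometimes report something else, mostly with a low value. They report only what shows in the picture. A call takes as long as a camera call. They do not tell look-alikes from the thing itself.
- robot.search_frame(target, picture): "centre" ([x, y, z] in m, in world coordinates, good to about 4 mm: the middle of the surface that is visible of it).
- robot.trace(target, picture): "pixels" (400x640 bool, what is visible of it).
The state is a dict: "time": time; "qpos": joint angles; "qvel": joint speeds; "joint_efforts": joint torques, N m; "tool_pos": TCP position; "tool_rot": TCP orientation; "contact_force": force on the tool from outside, world axes, zero at the start; "torque": the same for the moment, N m; "opening": finger opening in m; "grip_force": force on a finger pad.
Only numpy, scipy, OpenCV 4.12 (cv2) and the standard library are available. Lean on these libraries where they do the work, as an engineer would, in place of code of your own. Each camera call takes 0.05 s, during which the arm holds its last target. There are 200 camera calls.

TASK

Lock the wood block into the drilling fixture: slide the chip cover fully off the drop-in opening, lift the T-headed clamp stud out of its stand and drop its head into the opening so that its collar sits flat on the rail. Then slide the stud along the slot until it presses the block fully home against the end stop, and only then turn its bar a quarter turn, so that the head is locked crosswise and the stud, block and stop are left touching. Leave the roll of tape, the grey pot and the standing wood offcut where they are.

Things in the scene. Friction and masses are not known exactly. Their poses are not given: they have to be found in the camera images.
- rail: Aluminium T-slot rail, fixed to the bench, 360 x 110 x 30 mm high. Origin under its centre, x along the slot towards the end stop, z up. The slot's mouth is 18 mm wide (y = 0), from the drop-in opening to x = 70; lips 8 mm thick. Under them a channel 31 mm wide, 14 mm high, where a head lying along it cannot turn.
- opening (a point): Centre of the drop-in opening (67 long x 31 mm wide, long way along the slot) at the rail's top, 30 mm above the bench: x = -70 mm, y = 0 in the rail's frame. The chip cover lies over it at the start. Axes as the rail's.
- pocket (a point): Point on the rail's centre line, at its top, x = 60 mm in the rail's frame, above a hidden round pocket of 33.5 mm radius under the lips: only here can the stud's head be turned, with about 2 mm to spare. With stud, block and stop touching, the stud's stem is here. Axes as the rail's.
- end_stop (a point): Foot of the steel end stop's face, at the rail's top, x = 165 mm in the rail's frame. The stop is 38 mm high, 100 mm wide. Two low fences (x = 40 to 165 mm, 74 mm apart inside, 90 mm outside, 14 mm high above the rail's top) guide the block. Axes as the rail's.
- cover (a joint): Sliding steel chip cover on the drop-in opening, in m: 0 = fully over it, 0.072 = fully slid away from the end stop (along the rail's -x), at its limit. A plate 72 x 46 x 4 mm on the rail; it stays where it is left; friction about 2 N. The opening is free from 0.065 on. Starts at 0 to 0.012.
- cover_tab (a point): Point on the cover's upright tab: 8 mm thick (along the slot), 40 mm wide, from the plate up to 64 mm above the bench; this point is on its middle plane, 50 mm above the bench. The tab is 29 mm from the plate's middle, on the side away from the end stop. Push it along the rail's -x. Axes as the rail's.
- block_mid (a point): Centre of the loose softwood block, 80 (its x, along the slot) x 70 x 35 mm high, about 0.16 kg, flat on the rail between the fences, its top 65 mm above the bench, 12 to 40 mm short of the end stop at the start. Fully home, this point is at x = 125 mm in the rail's frame.
- stud_grip (a point): Centre of the round cross bar (14 mm thick, 110 mm long) on top of the loose steel clamp stud, 0.45 kg: grip it here from above. z up, y along the bar, x along the T-head, 90 degrees from the bar. 98 mm above the bench in the stand, 88 mm when seated on the rail. Inserted, x lies along the rail's x; locked, y does. Either way round will do.
- stud_collar (a point): Centre of the stud's round collar, 50 mm across, 20 mm thick, 48 mm below the bar's centre on the same 14 mm stem; it rests on the rail and meets the block. Once inserted the stud can be pushed along here with closed fingers. To turn it, grip the bar about its middle and turn about the stem: a push on one end of the bar alone tips the stud and jams it.
- stud_head (a point): Centre of the T-head under the collar: 60 (x) x 26 (y) x 9 mm, 14.5 mm below the collar's underside, 72.5 mm below the bar's centre; bottom edge chamfered 3 mm. The head's underside is 77 mm below the bar's centre. At the start it hangs in the stand's pocket: lift it 25 mm or more to clear.
- stand: Dark wood stand for the stud, fixed, 110 x 80 x 40 mm high, with a pocket 68 x 32 mm, 30 mm deep, along its x. Origin at the centre of its underside, z up.
- tape: Bystander: roll of tape lying flat, 84 mm across, 24 mm high. Origin under its centre.
- pot: Bystander: grey plastic pot, 64 mm across, 75 mm high. Origin under its centre.
- offcut: Bystander: dark wood offcut 100 x 45 x 70 mm standing on a pale board 160 x 90 x 22 mm. Origin under its centre.
There are look-alikes about, which are no part of the job. Leave any purple look-alike of the part that bears stud_grip alone. Leave any red look-alike of the part that bears block_mid alone.

How it is judged:
By the outcome, as a careful person would: the job done as asked, in the order asked, and still so for the second after the job is handed in, with the robot touching nothing.
It also fails if it takes over 72 s, if anything falls off the work surface, if the arm or the gripper's body presses on something with over 40 N, if the wrist force passes 120 N, or if a joint passes its speed limit or range.

## Working session

There is one attempt and no reset: what is moved stays moved. The work goes in short steps, Python scripts to look and compute and a tool call to move; the robot and the scene stay as the last step left them, time stands still between calls to the robot, and variables do not carry over. Pictures are saved under pics/ and viewed, at most 10 in all, crops included, and the job is handed in when it is done.

Besides the shell and the picture viewer there is one more tool, called after ">>>" by a JSON object that holds its "op" and its "data". apply_moves: Moves the arm, as the interface text tells. Its arguments: {"type":"object","properties":{"motion":{"type":"string"},"force":{"type":"number"}},"required":["motion"]}

```bash
mkdir -p pics; python3 - <<'E'
from cell import robot
import cv2
print(robot.observe())
for n in ("scene","top"):
    p=robot.read_camera(n); cv2.imwrite(f"pics/{n}0.png",p["img"][:,:,::-1])
    print(n,p["fovy"],p["cx"],p["cy"],p["k1"],p["R"],p["t"])
    for t in ("rail","cover","block_mid","stud_grip","stand","tape","pot","offcut"):
        print(t,[(d["score"],d["centre"]) for d in robot.search_frame(t,p)])
E
```

```text
{'time': 0.0, 'qpos': array([ 1.01799580e+00,  3.42718803e-01,  1.52504114e+00, -7.70484608e-06,
        1.27537430e+00, -1.45991990e-01]), 'qvel': array([-0.00035415, -0.00205344, -0.00055936, -0.00034664,  0.00103611,
       -0.0014476 ]), 'joint_efforts': array([ 1.46660997e-03, -4.31223929e+01, -2.44227755e+01,  7.19343452e-02,
        5.56252396e-02, -1.28746851e-04]), 'tool_pos': array([0.20749163, 0.48180936, 0.22603857]), 'tool_rot': array([-3.14006639e+00, -2.16971708e-04,  2.73478620e+00]), 'contact_force': array([ 0.95216333, -0.06071423,  0.04164352]), 'torque': array([ 0.00662971,  0.00144093, -0.02395539]), 'grip_force': 0.0, 'opening': 0.09174644679436393}
scene 55.36208307046623 315.7211827541864 203.13467304796802 -0.07678950824800776 [[ 0.62914454  0.77725296  0.00741531]
 [ 0.49483373 -0.39314783 -0.77496733]
 [-0.59943034  0.49123581 -0.63195779]] [-0.30554457 -0.14348541  1.38313814]
rail [(0.27, [0.572, -0.0963, 0.032])]
cover [(0.78, [0.5646, -0.0205, 0.0318]), (0.58, [0.4661, 0.228, 0.0353]), (0.21, [0.568, -0.0977, 0.0269])]
block_mid [(0.66, [0.5355, -0.2153
[... 391 characters left out ...]
866703 198.14474397202227 -0.11104475467701792 [[-0.0167006  -0.99979693 -0.01127767]
 [-0.98414131  0.01842917 -0.17642631]
 [ 0.17659832  0.0081524  -0.98424924]] [0.00664341 0.49723022 1.39120111]
rail [(0.67, [0.5489, -0.0782, 0.0308]), (0.52, [0.4408, 0.2576, 0.071])]
cover [(0.69, [0.5588, -0.0205, 0.0335])]
block_mid [(0.78, [0.366, -0.182, 0.0339]), (0.7, [0.5205, -0.2057, 0.0689])]
stud_grip [(0.85, [0.4369, 0.2582, 0.0703]), (0.81, [0.5131, 0.4122, 0.0515]), (0.72, [0.2957, 0.3211, 0.0721])]
stand [(0.57, [0.4357, 0.254, 0.0381])]
tape [(0.61, [0.4296, -0.3902, 0.0258])]
pot [(0.6, [0.6204, 0.2261, 0.0743])]
offcut [(0.9, [0.5665, -0.4012, 0.089]), (0.72, [0.559, -0.0218, 0.0322])]
```

View pics/scene0.png

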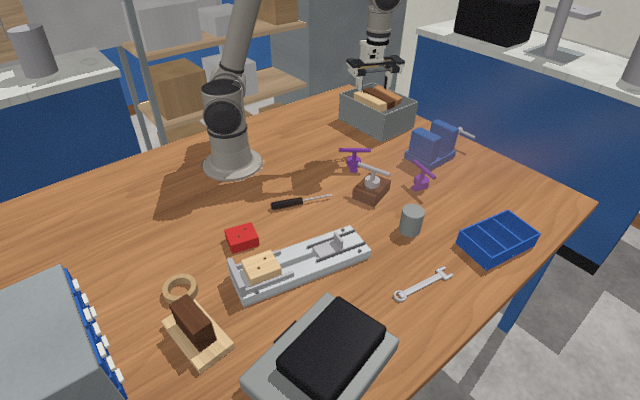

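View pics/top0.png

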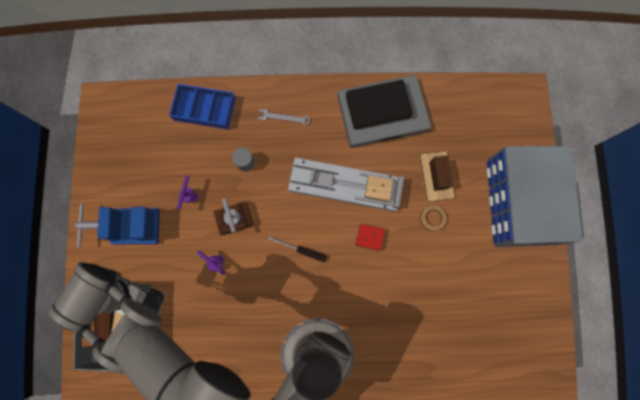

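The scene shows the rail spanning (230,280)–(370,250), with the stud in its dark stand at (372,185). In the top view the rail spans (292,170)–(402,197) and the stud is at (233,215). The purple studs and the red block are the look-alikes. Next I take enlarged crops for precise corners.

```bash
cat > h.py <<'E'
import numpy as np, cv2
from cell import robot
def K(p):
    f=200/np.tan(np.radians(p["fovy"])/2); return np.array([[f,0,p["cx"]],[0,f,p["cy"]],[0,0,1]]),np.array([p["k1"],0,0,0,0.])
def proj(p,X):
    k,d=K(p); return cv2.projectPoints(np.array(X,float).reshape(-1,3),cv2.Rodrigues(np.array(p["R"]))[0],np.array(p["t"],float),k,d)[0].reshape(-1,2)
def unproj(p,uv,z):
    k,d=K(p); n=cv2.undistortPoints(np.array(uv,float).reshape(-1,1,2),k,d).reshape(-1,2)
    R=np.array(p["R"]);t=np.array(p["t"]); C=-R.T@t
    r=np.c_[n,np.ones(len(n))]@R; return C+r*((z-C[2])/r[:,2])[:,None]
def railpts(x,y,yaw,L):
    L=np.array(L,float).reshape(-1,3); c,s=np.cos(yaw),np.sin(yaw)
    return np.c_[x+c*L[:,0]-s*L[:,1], y+s*L[:,0]+c*L[:,1], L[:,2]]
E
python3 - <<'E'
from h import *
a=robot.read_camera("top");b=robot.read_camera("scene")
def crop(im,x,y,w,h,s): return cv2.resize(im[y:y+h,x:x+w],None,fx=s,fy=s,interpolation=cv2.INTER_CUBIC)
c=crop(a["img"],280,145,133,70,6);d=crop(b["img"],220,220,160,90,5)
cv2.imwrite("pics/c1.png",np.vstack([cv2.resize(c,(798,420))[:, :798]])[:,:,::-1])
cv2.imwrite("pics/c2.png",d[:,:,::-1])
for p,n in((a,"top"),(b,"scene")):
  for t in ("rail","cover","block_mid","stud_grip","stand"):
    for q in robot.trace(t,p):
        m=np.asarray(q["pixels"]).astype(np.uint8)
        print(n,t,q["score"],m.sum(),[np.round(v,1).tolist() for v in cv2.minAreaRect(np.argwhere(m)[:,::-1].astype(np.float32))[:2]])
E
```

```text
top rail 0.85 3162 [[346.0, 184.7], [111.8, 35.1]]
top rail 0.3 302 [[321.1, 178.6], [22.0, 14.1]]
top cover 0.53 309 [[320.9, 178.5], [21.9, 14.5]]
top cover 0.41 3206 [[346.3, 184.6], [111.7, 35.3]]
top block_mid 0.94 486 [[370.0, 236.8], [24.7, 20.4]]
top block_mid 0.69 572 [[378.4, 188.4], [25.7, 23.3]]
top stud_grip 0.79 313 [[228.2, 214.3], [29.9, 17.9]]
top stud_grip 0.71 348 [[211.1, 262.0], [31.7, 19.0]]
top stud_grip 0.56 253 [[182.5, 192.0], [24.1, 21.0]]
top stand 0.68 646 [[232.6, 218.2], [26.2, 36.1]]
top stand 0.18 582 [[378.5, 189.1], [25.8, 23.8]]
scene rail 0.76 4676 [[298.1, 258.2], [51.6, 140.0]]
scene cover 0.69 393 [[329.6, 246.7], [17.1, 29.0]]
scene block_mid 0.88 740 [[242.1, 237.4], [26.1, 30.8]]
scene block_mid 0.86 918 [[261.2, 266.8], [27.5, 35.8]]
scene stud_grip 0.89 302 [[355.5, 159.5], [29.0, 23.0]]
scene stud_grip 0.65 374 [[370.8, 178.3], [32.9, 23.4]]
scene stud_grip 0.55 371 [[424.0, 176.2], [22.3, 30.9]]
scene stand 0.65 582 [[370.8, 188.9], [30.9, 31.3]]
```

View pics/c1.png

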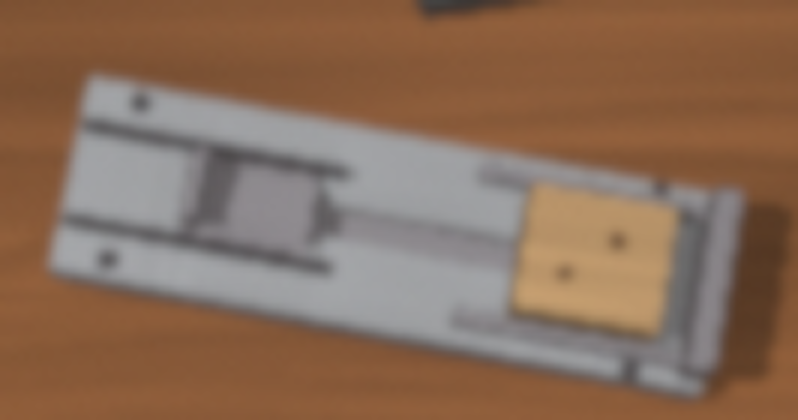

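View pics/c2.png

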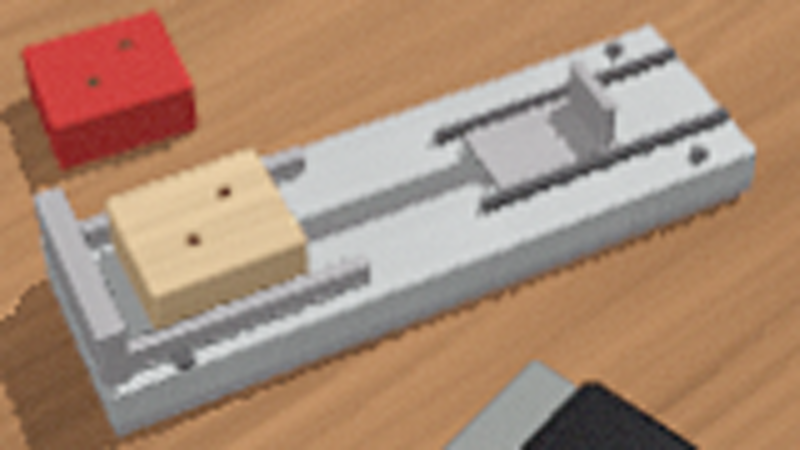

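The top crop shows the rail's left corners at (90,75) and (50,268), and its lower-right corner at (705,393). The cover tab is at (212,185) and the block top spans (513–685,180–335). The scene crop shows rail corners at (650,27), (755,150) and (115,397).

```bash
cat > fit0.py <<'E'
from h import *
from scipy.optimize import least_squares
a=robot.read_camera("top");b=robot.read_camera("scene")
def cu(P,x0,y0,s): return (np.array(P,float)+.5)/s-.5+[x0,y0]
ta=cu([[90,75],[50,268],[705,393]],280,145,6); La=[[-.18,.055,.03],[-.18,-.055,.03],[.18,-.055,.03]]
tb=cu([[650,27],[755,150],[115,397]],220,220,5); Lb=[[-.18,-.055,.03],[-.18,.055,.03],[.18,.055,.03]]
r=lambda v:np.r_[(proj(a,railpts(*v,La))-ta).ravel(),(proj(b,railpts(*v,Lb))-tb).ravel()]
s=least_squares(r,[.55,-.08,-1.74],x_scale=[.01,.01,.01],loss="soft_l1"); print(s.x); print(r(s.x).reshape(-1,2).round(1))
v=s.x
Ri=lambda P:(np.array(P)[:,:2]-v[:2])@np.array([[np.cos(v[2]),-np.sin(v[2])],[np.sin(v[2]),np.cos(v[2])]])
print("block top", Ri(unproj(a,cu([[530,180],[685,208],[660,335],[513,312]],280,145,6),.065)).round(4))
print("block scn", Ri(unproj(b,cu([[108,200],[250,150],[303,245],[153,296]],220,220,5),.065)).round(4))
print("tab top  ", Ri(unproj(b,cu([[575,62],[615,115]],220,220,5),.064)).round(4))
# overlay
def crop(im,x,y,w,h,s): return cv2.resize(im[y:y+h,x:x+w],None,fx=s,fy=s,interpolation=cv2.INTER_CUBIC)
c=crop(a["img"],190,180,75,75,5.3);d=crop(b["img"],335,145,75,75,5.3)
cv2.imwrite("pics/stud.png",np.hstack([c,d])[:,:,::-1]); print(c.shape)
E
python3 fit0.py
```

```text
[ 0.54763349 -0.10121151 -1.78031862]
[[-0.6  0.2]
 [-0.7 -0.1]
 [-1.2 -0.3]
 [-0.3 -0.1]
 [-0.1  0.3]
 [-1.7  0.7]]
block top [[ 0.0684  0.0345]
 [ 0.1526  0.0352]
 [ 0.1505 -0.0354]
 [ 0.0718 -0.038 ]]
block scn [[ 0.1453 -0.033 ]
 [ 0.0698 -0.0336]
 [ 0.0704  0.0365]
 [ 0.1457  0.0342]]
tab top   [[-0.1094 -0.0176]
 [-0.1085  0.0265]]
(398, 398, 3)
```

View pics/stud.png

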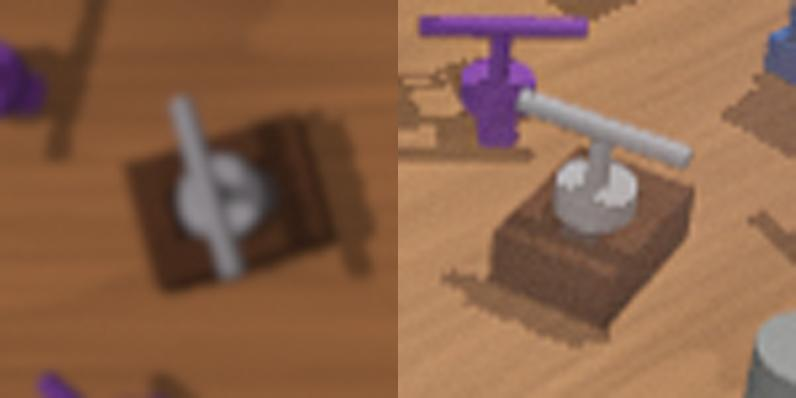

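The stud's bar runs (180,97)–(232,275) in the top crop and (525,98)–(688,157) in the scene crop. It stands upright in the dark stand.

```bash
cat >> fit0.py <<'E'
for p,P,o in((a,[[181,98],[231,276]],(190,180)),(b,[[127,98],[288,156]],(335,145))):
    X=unproj(p,cu(P,*o,5.3),.098); print("bar",X.round(4).tolist(),X.mean(0).round(4),np.linalg.norm(X[1]-X[0]),np.arctan2(*(X[1]-X[0])[1::-1]))
E
python3 fit0.py | grep bar; python3 - <<'E'
from h import *
v=(.5476,-.1012,-1.7803)
print(railpts(*v,[[-.07,0,.03],[.06,0,.03],[-.104,0,.05],[-.15,0,.05]]).round(4))
E
```

```text
bar [[0.4931, 0.2804, 0.098], [0.3875, 0.2492, 0.098]] [0.4403 0.2648 0.098 ] 0.1101800218951173 -2.854155837080997
bar [[0.3874, 0.2544, 0.098], [0.4895, 0.2855, 0.098]] [0.4384 0.27   0.098 ] 0.10672119222374649 0.2957324131991973
[[ 5.622e-01 -3.270e-02  3.000e-02]
 [ 5.351e-01 -1.599e-01  3.000e-02]
 [ 5.692e-01  5.000e-04  5.000e-02]
 [ 5.788e-01  4.550e-02  5.000e-02]]
```

>>> {"op": "apply_moves", "data": {"motion": "45 0 0 0 0 0 -0.1; 45 0 0 0 0 0 -0.097; 45 -3.24 -2.8 0.54 0 0 0; 45 -3.24 -2.8 0.54 0 0 0; 45 -3.24 -2.8 0.54 0 0 0; 45 -3.24 -2.8 0.54 0 0 0; 45 -3.24 -2.8 0.54 0 0 0; 45 -3.24 -2.8 0.54 0 0 0; 45 -3.24 -2.8 0.54 0 0 0; 45 -3.24 -2.8 0.54 0 0 0; 45 -3.24 -2.8 0.54 0 0 0; 45 -3.24 -2.8 0.54 0 0 0; 45 -3.24 -2.8 0.54 0 0 0; 45 -3.24 -2.8 0.54 0 0 0; 45 -3.24 -2.8 0.54 0 0 0; 45 -3.24 -2.8 0.54 0 0 0; 45 0 0 0 0 0 0; 45 0 0 0 0 0 0"}}

```text
time: 3.95
tool_pos: [0.5692, 0.0046, 0.1509]
tool_rot: [3.141, -0.001, 2.931]
contact_force: [-0.2, 0.5, 1.0]
opening: 0.0416
grip_force: 0.0
```

>>> {"op": "apply_moves", "data": {"motion": "45 0 0 3.5 0 0 0; 45 0 0 3.5 0 0 0; 45 0 0 2 0 0 0; 45 0 0 1.3 0 0 0; 45 0 0 0 0 0 0; 0 0 0 0 0 0 0; 0 0 0 0 0 0 0; 0 0 0 0 0 0 0; 0 0 0 0 0 0 0; 0 0 0 0 0 0 0; 0 0 0 0 0 0 0", "force": 15}}

```text
time: 5.32
tool_pos: [0.57, 0.0044, 0.0485]
tool_rot: [3.141, 0.001, 2.932]
contact_force: [-0.5, 0.7, 3.9]
opening: 0.008
grip_force: 15.0
```

>>> {"op": "apply_moves", "data": {"motion": "0 0 1.2 0 0 0 0; 0 0 1.2 0 0 0 0; 0 0 1.2 0 0 0 0; 0 0 1.2 0 0 0 0; 0 0 0.8 0 0 0 0; 0 0 0.3 0 0 0 0; 0 0 0 0 0 0 0; 0 0 0 0 0 0 0"}}

```text
time: 6.32
tool_pos: [0.5826, 0.0633, 0.0484]
tool_rot: [3.14, 0.001, 2.932]
contact_force: [-0.2, 1.4, 5.3]
opening: 0.0078
grip_force: 15.0
```

>>> {"op": "apply_moves", "data": {"motion": "0 0 0.2 0 0 0 0; 0 0 0.2 0 0 0 0; 0 0 0.2 0 0 0 0; 0 0 0 0 0 0 0; 0 0 0 0 0 0 0"}}

```text
time: 6.95
tool_pos: [0.5831, 0.0661, 0.0483]
tool_rot: [-3.138, 0.0, 2.932]
contact_force: [-1.8, -11.5, 7.4]
opening: 0.0082
grip_force: 15.0
```

>>> {"op": "apply_moves", "data": {"motion": "20 0 -0.3 0 0 0 0; 45 0 0 0 0 0 0; 45 0 0 0 0 0 0; 45 0 0 -3 0 0 0; 55 0 0 -4 0 0 0; 60 0 0 -4 0 0 0; 60 0 0 -4 0 0 -0.167; 60 0 0 0 0 0 -0.167; 60 0 0 0 0 0 -0.167; 60 1.6 4.67 0 0 0 0; 60 1.6 4.67 0 0 0 0; 60 1.6 4.67 0 0 0 0; 60 1.6 4.67 0 0 0 0; 60 1.6 4.67 0 0 0 0; 60 0 0 3 0 0 0; 60 0 0 2 0 0 0; 60 0 0 0 0 0 0; 60 0 0 0 0 0 0"}}

```text
time: 9.2
tool_pos: [0.4394, 0.2659, 0.1489]
tool_rot: [3.141, 0.001, -2.85]
contact_force: [0.4, 0.3, -0.7]
opening: 0.055
grip_force: 0.0
```

```bash
python3 - <<'E'
from h import *
b=robot.read_camera("scene"); a=robot.read_camera("top"); s=robot.observe(); print(s["tool_pos"],s["tool_rot"],s["qpos"].round(2))
def crop(im,x,y,w,h,s): return cv2.resize(im[y:y+h,x:x+w],None,fx=s,fy=s,interpolation=cv2.INTER_CUBIC)
im=b["img"].copy()
c=crop(im,320,120,100,110,4); d=crop(im,285,215,100,75,4); d=np.vstack([d,crop(a["img"],285,150,100,35,4)])
cv2.imwrite("pics/g.png",np.hstack([c,d])[:,:,::-1])
print(proj(b,[s["tool_pos"]]))
E
```

```text
[0.43961047 0.2658352  0.14909161] [ 3.14129785e+00  1.87637944e-03 -2.85062257e+00] [ 0.39  0.4   1.67  0.    1.07 -1.47]
[[374.49670901 155.12904887]]
```

View pics/g.png

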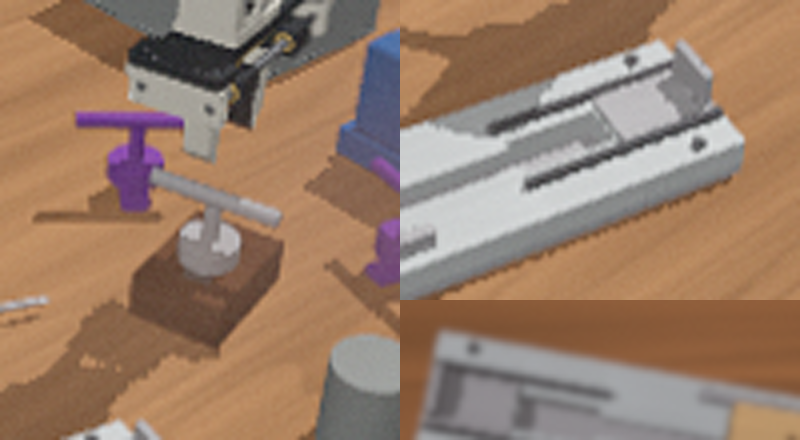

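The cover is fully off the opening at about (560,150) in the crop. The open gripper is above the bar's middle at about (212,165), clear of the purple studs.

>>> {"op": "apply_moves", "data": {"motion": "60 0 0 3 0 0 0; 60 0 0 2.5 0 0 0; 60 0 0 1.2 0 0 0; 60 0 0 0 0 0 0; 0 0 0 0 0 0 0; 0 0 0 0 0 0 0; 0 0 0 0 0 0 0; 0 0 0 0 0 0 0; 0 0 0 0 0 0 0; 0 0 0 0 0 0 0", "force": 50}}

```text
time: 10.55
tool_pos: [0.439, 0.2656, 0.0812]
tool_rot: [-3.142, 0.0, -2.85]
contact_force: [-1.5, -0.6, 2.3]
opening: 0.0132
grip_force: 50.0
```

>>> {"op": "apply_moves", "data": {"motion": "0 0 0 -1 0 0 0; 0 0 0 -2 0 0 0; 0 0 0 -3 0 0 0; 0 0 0 -4 0 0 0; 0 0 0 0 0 0 0.125; 0 0 0 0 0 0 0.125; 0 0 0 0 0 0 0.125; 0 0 0 0 0 0 0.126; 0 -1.825 -2.661 0 0 0 0; 0 -2.6 -3.8 0 0 0 0; 0 -2.6 -3.8 0 0 0 0; 0 -2.6 -3.8 0 0 0 0; 0 -2.6 -3.8 0 0 0 0; 0 -2.6 -3.8 0 0 0 0; 0 -2.6 -3.8 0 0 0 0; 0 -0.8 -1.15 0 0 0 0; 0 0 0 0 0 0 0; 0 0 0 0 0 0 0; 0 0 0 0 0 0 0"}}

```text
time: 12.92
tool_pos: [0.5614, -0.0312, 0.1812]
tool_rot: [3.141, -0.0, 2.933]
contact_force: [0.9, -0.3, -4.4]
opening: 0.013
grip_force: 49.9
```

```bash
cat > look.py <<'E'
import sys
from h import *
b=robot.read_camera("scene"); a=robot.read_camera("top"); s=robot.observe(); print(s["tool_pos"],s["tool_rot"],s["opening"],s["contact_force"],s["torque"])
tcp=s["tool_pos"]; v=(.5476,-.1012,-1.7803)
def crop(im,x,y,w,h,s): return cv2.resize(im[y:y+h,x:x+w],None,fx=s,fy=s,interpolation=cv2.INTER_CUBIC)
x0,y0=map(int,sys.argv[2:4]); S=5
c=crop(b["img"],x0,y0,80,110,S)
cv2.imwrite("pics/%s.png"%sys.argv[1],np.hstack([c,crop(b["img"],x0,y0,80,110,S)])[:,:,::-1]) if 0 else None
d=c.copy()
def dr(P,col,closed=True):
    q=(proj(b,P)-[x0,y0]+.5)*S-.5; cv2.polylines(d,[q.round().astype(np.int32)],closed,col,1)
ax=tcp+np.array([0,0,.017])  # bar centre as gripped
cy,sy=np.cos(s["tool_rot"][2]),np.sin(s["tool_rot"][2])
T=lambda P:np.array([[ax[0]+cy*p[0]+sy*p[1],ax[1]+sy*p[0]-cy*p[1],ax[2]+p[2]] for p in P])
dr(T([[-.055,0,0],[.055,0,0]]),(255,0,0))
th=np.linspace(0,2*np.pi,24,endpoint=False)
for z in(-.038,-.058): dr(T(np.c_[.025*np.cos(th),.025*np.sin(th),0*th+z]),(255,0,0))
for z in(-.068,-.077): dr(T([[-.013,-.03,z],[.013,-.03,z],[.013,.03,z],[-.013,.03,z]]),(255,0,255))
dr(railpts(*v,[[-.1035,-.0155,.03],[-.0365,-.0155,.03],[-.0365,.0155,.03],[-.1035,.0155,.03]]),(0,200,0))
dr(railpts(*v,[[-.18,-.055,.03],[.18,-.055,.03],[.18,.055,.03],[-.18,.055,.03]]),(0,200,0))
dr(railpts(*v,[[-.03,-.009,.03],[.07,-.009,.03]]),(0,200,0),False);dr(railpts(*v,[[-.03,.009,.03],[.07,.009,.03]]),(0,200,0),False)
cv2.imwrite("pics/%s.png"%sys.argv[1],np.hstack([c,d])[:,:,::-1])
E
python3 look.py l1 290 180
```

```text
[ 0.56156576 -0.03157312  0.18124847] [ 3.14137378e+00 -6.96916150e-05  2.93318165e+00] 0.013016049516457849 [-0.1832949  -0.7157754  -4.29477572] [ 0.03517121  0.05697325 -0.0321638 ]
```

View pics/l1.png

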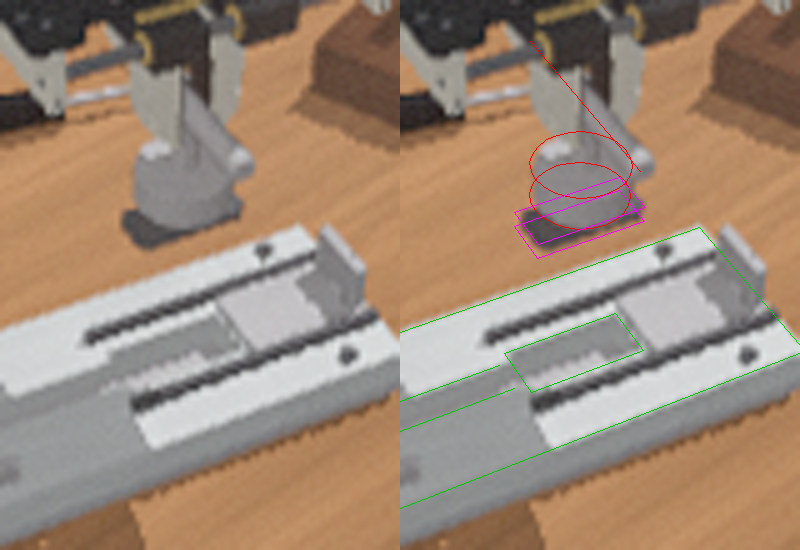

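The rail overlay (green) matches the image well. The stud's collar at (185,190) lies a few crop pixels to the right of its prediction, so I fit the held stud's offset numerically from the saturation silhouette.

```bash
cat > sfit.py <<'E'
from h import *
from scipy.optimize import minimize
from scipy.spatial.transform import Rotation as Rn
def parts():
    th=np.linspace(0,2*np.pi,32,endpoint=False); C,S=np.cos(th),np.sin(th)
    cyl=lambda r,z0,z1:np.vstack([np.c_[r*C,r*S,0*C+z] for z in(z0,z1)])
    bar=np.vstack([np.c_[0*C+x,.007*C,.007*S] for x in(-.055,.055)])   # bar along local x here (tool x)
    hd=np.array([[sx*(.013-c),sy*(.03-c),z] for sx in(-1,1) for sy in(-1,1) for z,c in((-.068,0),(-.074,0),(-.077,.003))])
    return [bar,cyl(.025,-.038,-.058),cyl(.007,0,-.068),hd]
def render(p,pose,win,SS=8):
    c,yaw,tx,ty=pose; r0,r1,c0,c1=win; m=np.zeros(((r1-r0)*SS,(c1-c0)*SS),np.uint8)
    R=Rn.from_euler("z",yaw)*Rn.from_euler("xy",[tx,ty])
    for P in parts():
        q=((proj(p,R.apply(P)+c)-[c0,r0]+.5)*SS-.5).astype(np.float32)
        cv2.fillConvexPoly(m,cv2.convexHull(q).round().astype(np.int32),1)
    return m.reshape(r1-r0,SS,c1-c0,SS).mean((1,3))
if __name__=="__main__":
    b=robot.read_camera("scene"); s=robot.observe(); win=(209,231,312,345)
    im=b["img"][win[0]:win[1],win[2]:win[3]].astype(float); sat=(im.max(2)-im.min(2))/im.max(2)
    np.set_printoptions(linewidth=220); print((sat[::2]*10).round().astype(int))
    w=np.percentile(sat,85); g=np.percentile(sat,8); cov=np.clip((w-sat)/(w-g),0,1)
    base=s["tool_pos"]+[0,0,.0168]; yaw=s["tool_rot"][2]
    u=np.array([np.cos(yaw),np.sin(yaw),0]); n=np.array([np.sin(yaw),-np.cos(yaw),0])
    for free in("2","2t","3t"):
        def f(x):
            t=x[2:4]*.02 if "t" in free else (0,0); z=x[4]*.002 if "3" in free else 0
            return ((render(b,(base+.002*(x[0]*u+x[1]*n)+[0,0,z],yaw,*t),win)-cov)**2).sum()
        r=minimize(f,np.zeros(5),method="Powell",options=dict(xtol=.02)); print(free,r.fun,f(np.zeros(5)),"mm tool x,y:",(r.x[:2]*2).round(2),"tilt",(r.x[2:4]*.02).round(3),"dz",r.x[4]*2)
E
python3 sfit.py
```

```text
[[4 4 5 5 5 4 1 0 0 0 0 0 0 1 0 0 0 0 0 0 0 0 0 0 0 0 1 4 5 5 4 5 5]
 [5 5 5 5 5 2 0 0 0 0 0 0 0 0 0 0 0 0 0 0 0 0 0 0 0 0 0 0 3 5 5 5 4]
 [5 5 5 5 3 1 0 0 0 0 0 0 0 0 0 0 0 0 0 0 0 0 0 0 0 0 0 0 1 4 5 5 4]
 [5 5 5 5 4 1 0 0 0 0 0 0 0 0 0 0 0 0 0 0 0 0 0 0 0 0 1 2 4 5 5 5 5]
 [4 5 5 5 3 1 0 0 0 0 0 0 0 0 0 0 0 0 0 0 0 0 0 0 3 5 5 5 5 5 5 5 5]
 [5 5 5 5 3 1 0 0 0 0 0 0 0 0 0 0 0 0 0 0 0 0 0 0 0 2 4 5 4 5 4 4 5]
 [5 5 5 5 5 1 0 0 0 0 0 0 0 0 0 0 0 0 0 0 1 0 0 0 0 0 4 5 5 4 5 5 5]
 [5 5 3 1 0 0 0 0 0 0 0 0 0 0 0 0 0 0 0 0 0 0 0 0 2 2 4 5 5 5 5 5 5]
 [5 5 4 1 0 1 1 0 1 0 1 0 0 0 0 0 0 0 1 2 4 5 4 5 5 5 5 5 5 5 5 5 5]
 [5 5 5 4 2 0 1 1 1 0 0 1 0 2 3 4 4 5 5 5 5 5 5 5 5 5 5 5 5 3 3 2 1]
 [5 5 5 5 4 4 3 2 3 4 5 4 5 5 5 4 5 5 5 5 5 5 5 3 3 2 1 0 0 0 0 0 0]]
2 34.23469371631303 47.598050824216095 mm tool x,y: [0.96 2.29] tilt [0. 0.] dz 0.0
2t 33.905507924492774 47.598050824216095 mm tool x,y: [0.97 1.87] tilt [-0.018 -0.007] dz 0.0
3t 34.44273116196845 47.598050824216095 mm tool x,y: [-0.1   1.88] tilt [-0.007 -0.01 ] dz 0.9707306989776959
```

```bash
sed -i 's/win=(209,231,312,345)/win=(209,230,312,345)/; s/cov=np.clip.*/cov=np.clip((.42-sat)\/.36,0,1); W=np.ones_like(cov); W[15:,24:]=0/; s/win)-cov)\*\*2)/win)-cov)**2*W)/; s/print((sat.*/pass/' sfit.py
cat >> sfit.py <<'E'
        if free=="3t": 
            t=r.x[2:4]*.02; D=(render(b,(base+.002*(r.x[0]*u+r.x[1]*n)+[0,0,r.x[4]*.002],yaw,*t),win)-cov)*W; print((D*9).round().astype(int))
E
sed -i 's/^    np.set_printoptions.*;/    np.set_printoptions(linewidth=220);/' sfit.py; python3 sfit.py
```

```text
2 12.001979918526246 26.51043003483257 mm tool x,y: [0.77 2.01] tilt [0. 0.] dz 0.0
2t 11.582031551241114 26.51043003483257 mm tool x,y: [0.77 1.99] tilt [-0.005 -0.001] dz 0.0
3t 11.221863892976865 26.51043003483257 mm tool x,y: [0.7 2. ] tilt [-0.005 -0.001] dz 0.33867349998309904
[[ 0  0  0  0  0  3  2  0  0  0  0  0  0  0  0  0  0  0  0  0  0  0  0  0  0  0  0  0  0  0  0  0  0]
 [ 0  0  0  0  0  6  0  0  0  0  0  0  0  0  0  0  0  0  0  0  0  0  0  0  0  0  0  1  0  0  0  0  0]
 [ 0  0  0  0  3  3  0  0  0  0  0  0  0  0  0  0  0  0  0  0  0  0  0  0  0  0  0  0  1  0  0  0  0]
 [ 0  0  0  0  3  1  0  0  0  0  0  0  0  0  0  0  0  0  0  0  0  0  0  0  0  0  0  0  2  2  0  0  0]
 [ 0  0  0  0  2  0  0  0  0  0  0  0  0  0  0  0  0  0  0  0  0  0  0  0  0  0  0  0  0  2  0  0  0]
 [ 0  0  0  0  2  0  0  0  0  0  0  0  0  0  0  0  0  0  0  0  0  0  0  0  0  0  0  0  2  0  0  0  0]
 [ 0  0  0  0  1  0  0  0  0  0  0  0  0  0  0  0  0  0  0  0  0  0  0  0  0  0  1 -1  0  0  0  0  0]
 [ 0  0  0  0  1  0  0  0  0  0  0  0  0  0  0  0  0  0  0  0  0  0  0  0  1  0  0  0  0  0  0  0  0]

[... 626 characters left out ...]
 0  0  0  0  0  0  0  0  0  0  0  0  0  0  0  0  0  0  0  0  4  2  3  0  0  0  0  0  0]
 [ 0  2  4  0  0  0  0  1  0  0  0  0  0  0  0  0  0  0  0  0  0  0  2  3  0  0  0  0  0  0  0  0  0]
 [ 0  0  3  1  0  0  0  0  0  1  0  0  0  0  0  0  0  0  0  1  3  1  0  0  0  0  0  0  0  0  0  0  0]
 [ 0  0  0  3  0  0  0  1  0  0  0  0  0  0  0  0  2  2  0  0  0  0  0  0  0  0  0  0  0  0  0  0  0]
 [ 0  0  0  0  1  0  0  0  0  1  0  0  0  2  0  0  0  0  0  0  0  0  0  0  0  0  0  0  0  0  0  0  0]
 [ 0  0  0  0  1  0  0  0  0  0  4  0  0  0  0  0  0  0  0  0  0  0  0  0  0  0  0  0  0  0  0  0  0]
 [ 0  0  0  0  0  3  1  4  1  0  0  0  0  0  0  0  0  0  0  0  0  0  0 -2  0  0  0  0  0  0  0  0  0]]
```

>>> {"op": "apply_moves", "data": {"motion": "0 -0.12 -0.2 2 0 0 0; 0 0 0 3 0 0 0; 0 0 0 2.5 0 0 0; 0 0 0 1 0 0 0; 0 0 0 0 0 0 0; 0 0 0 0.3 0 0 0; 0 0 0 0.3 0 0 0; 0 0 0 0.2 0 0 0; 0 0 0 0 0 0 0"}}

```text
time: 14.25
tool_pos: [0.5625, -0.0348, 0.0881]
tool_rot: [3.141, -0.0, 2.932]
contact_force: [-0.4, 0.3, -5.4]
opening: 0.0128
grip_force: 49.9
```

>>> {"op": "apply_moves", "data": {"motion": "0 0 0 0.3 0 0 0; 0 0 0 0.3 0 0 0; 0 0 0 0 0 0 0"}}

```text
time: 14.62
tool_pos: [0.5623, -0.0347, 0.0817]
tool_rot: [3.142, -0.001, 2.932]
contact_force: [0.7, 0.1, -4.8]
opening: 0.0132
grip_force: 49.9
```

>>> {"op": "apply_moves", "data": {"motion": "0 0 0 0.4 0 0 0; 0 0 0 0.4 0 0 0; 0 0 0 0.15 0 0 0; 0 0 0 0.1 0 0 0; 0 0 0 0 0 0 0; 0 0 0 0 0 0 0"}}

```text
time: 15.38
tool_pos: [0.5627, -0.0348, 0.0717]
tool_rot: [3.142, 0.0, 2.932]
contact_force: [-0.7, 0.2, -5.6]
opening: 0.0133
grip_force: 49.9
```

>>> {"op": "apply_moves", "data": {"motion": "0 0 0 0.08 0 0 0; 0 0 0 0 0 0 0; 0 0 -1 0 0 0 0; 0 0 -1 0 0 0 0; 0 0 -1 0 0 0 0; 0 0 0 0 0 0 0"}}

```text
time: 16.12
tool_pos: [0.5563, -0.0655, 0.0713]
tool_rot: [-3.141, 0.001, 2.931]
contact_force: [-2.6, -1.0, 4.3]
opening: 0.013
grip_force: 49.9
```

>>> {"op": "apply_moves", "data": {"motion": "0 0 -1 0 0 0 0; 0 0 -1 0 0 0 0; 0 0 -1 0 0 0 0; 0 0 -1 0 0 0 0; 0 0 -1 0 0 0 0; 0 0 -1 0 0 0 0; 0 0 -1 0 0 0 0; 0 0 0 0 0 0 0"}}

```text
time: 17.12
tool_pos: [0.5417, -0.1332, 0.0713]
tool_rot: [-3.141, 0.001, 2.931]
contact_force: [-0.9, 1.2, 5.1]
opening: 0.0126
grip_force: 50.0
```

>>> {"op": "apply_moves", "data": {"motion": "0 0 -0.8 0 0 0 0; 0 0 -0.8 0 0 0 0; 0 0 -0.6 0 0 0 0; 0 0 -0.2 0 0 0 0; 0 0 0 0 0 0 0; 0 0 0 0 0 0 0"}}

```text
time: 17.88
tool_pos: [0.5371, -0.1553, 0.0714]
tool_rot: [3.141, 0.001, 2.932]
contact_force: [-0.3, 6.2, 6.5]
opening: 0.0129
grip_force: 50.0
```

>>> {"op": "apply_moves", "data": {"motion": "0 0 -0.15 0 0 0 0; 0 0 -0.15 0 0 0 0; 0 0 0 0 0 0 0; 0 0 0 0 0 0 0"}}

```text
time: 18.38
tool_pos: [0.5365, -0.1581, 0.0714]
tool_rot: [3.14, 0.001, 2.932]
contact_force: [0.4, 8.0, 6.7]
opening: 0.013
grip_force: 50.0
```

>>> {"op": "apply_moves", "data": {"motion": "0 0 -0.15 0 0 0 0; 0 0 0 0 0 0 0; 0 0 0 0 0 0 0"}}

```text
time: 18.75
tool_pos: [0.5362, -0.1595, 0.0714]
tool_rot: [3.14, 0.001, 2.932]
contact_force: [0.2, 7.6, 6.5]
opening: 0.0129
grip_force: 50.0
```

>>> {"op": "apply_moves", "data": {"motion": "0 0 -0.15 0 0 0 0; 0 0 0 0 0 0 0; 0 0 0 0 0 0 0"}}

```text
time: 19.12
tool_pos: [0.536, -0.1607, 0.0714]
tool_rot: [3.14, 0.001, 2.932]
contact_force: [1.6, 8.8, 6.7]
opening: 0.0129
grip_force: 50.0
```

>>> {"op": "apply_moves", "data": {"motion": "0 0 -0.15 0 0 0 0; 0 0 0 0 0 0 0; 0 0 0 0 0 0 0"}}

```text
time: 19.5
tool_pos: [0.5359, -0.1611, 0.0716]
tool_rot: [3.138, 0.001, 2.932]
contact_force: [2.1, 13.6, 9.1]
opening: 0.0128
grip_force: 50.0
```

>>> {"op": "apply_moves", "data": {"motion": "0 0 -0.15 0 0 0 0; 0 0 0 0 0 0 0; 0 0 0 0 0 0 0"}}

```text
time: 19.88
tool_pos: [0.5358, -0.1614, 0.0717]
tool_rot: [3.136, 0.001, 2.931]
contact_force: [3.0, 17.8, 9.5]
opening: 0.0132
grip_force: 50.0
```

```bash
python3 - <<'E'
from h import *
b=robot.read_camera("scene"); a=robot.read_camera("top")
f=lambda im,x,y,w,h,s:cv2.resize(im[y:y+h,x:x+w],None,fx=s,fy=s,interpolation=cv2.INTER_CUBIC)
cv2.imwrite("pics/home.png",f(b["img"],215,190,160,110,5)[:,:,::-1])
E
```

```text
(no output)
```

View pics/home.png

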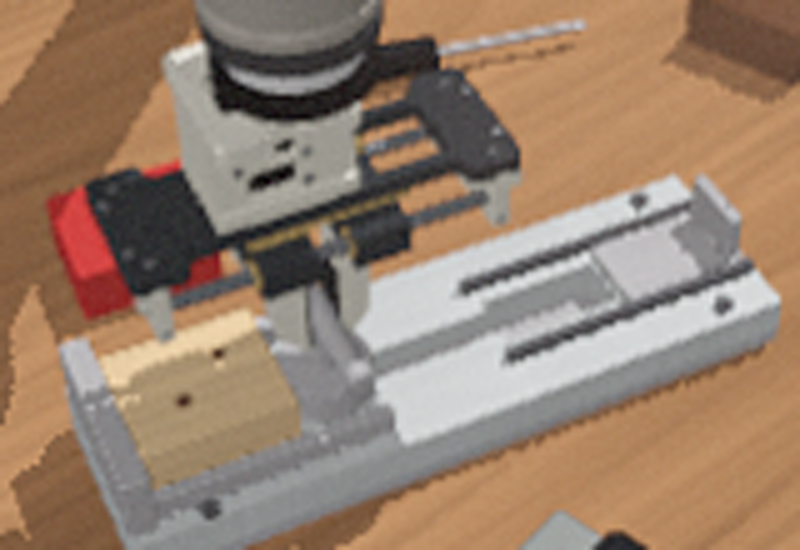

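The block is flush against the end stop, with the collar touching it at (300,385). Now the quarter turn, with a reduced push.

>>> {"op": "apply_moves", "data": {"motion": "0 0 0.2 -0.05 0 0 0; 0 0 0 0 0 0 0; 0 0 0 0 0 0 0.1; 0 0 0 0 0 0 0.1; 0 0 0 0 0 0 0.1; 0 0 0 0 0 0 0"}}

```text
time: 20.72
tool_pos: [0.5361, -0.1609, 0.0716]
tool_rot: [3.138, 0.0, 2.631]
contact_force: [2.5, 12.8, 4.8]
opening: 0.0132
grip_force: 50.0
```

>>> {"op": "apply_moves", "data": {"motion": "0 0 0 0 0 0 0.13; 0 0 0 0 0 0 0.13; 0 0 0 0 0 0 0.13; 0 0 0 0 0 0 0.13; 0 0 0 0 0 0 0.13; 0 0 0 0 0 0 0"}}

```text
time: 21.48
tool_pos: [0.5366, -0.1607, 0.0718]
tool_rot: [3.138, -0.002, 1.98]
contact_force: [4.3, 12.1, 5.1]
opening: 0.013
grip_force: 50.0
```

>>> {"op": "apply_moves", "data": {"motion": "0 0 0 0 0 0 0.13; 0 0 0 0 0 0 0.13; 0 0 0 0 0 0 0.13; 0 0 0 0 0 0 0.13; 0 0 0 0 0 0 0.1; 0 0 0 0 0 0 0; 0 0 0 0 0 0 0"}}

```text
time: 22.35
tool_pos: [0.5368, -0.1608, 0.072]
tool_rot: [3.139, -0.003, 1.362]
contact_force: [5.3, 12.3, 5.4]
opening: 0.0133
grip_force: 50.1
```

>>> {"op": "apply_moves", "data": {"motion": "30 0 0 0 0 0 0; 40 0 0 0 0 0 0; 40 0 0 0 0 0 0; 40 0 0 -1 0 0 0; 40 0 0 -2 0 0 0; 40 0 0 -4 0 0 0; 40 0 0 -5 0 0 0; 40 0 4 -3 0 0 0; 40 0 5 0 0 0 0; 40 0 5 0 0 0 0; 40 0 0 0 0 0 0"}}

```text
time: 23.72
tool_pos: [0.674, -0.1925, 0.219]
tool_rot: [-3.14, -0.0, 1.362]
contact_force: [-1.0, 0.2, 0.0]
opening: 0.0366
grip_force: 0.0
```

```bash
python3 - <<'E'
from h import *
s=robot.observe();print(s["tool_pos"],s["contact_force"])
b=robot.read_camera("scene"); a=robot.read_camera("top")
f=lambda im,x,y,w,h,s:cv2.resize(im[y:y+h,x:x+w],None,fx=s,fy=s,interpolation=cv2.INTER_CUBIC)
c=f(b["img"],215,205,100,90,5.5); d=f(a["img"],330,150,80,70,3.7)
c[:d.shape[0],c.shape[1]-d.shape[1]+0:]=c[:d.shape[0],c.shape[1]-d.shape[1]:]
d=cv2.copyMakeBorder(d,0,c.shape[0]-d.shape[0],0,0,cv2.BORDER_CONSTANT)
o=np.hstack([c,d])[:,:800]; cv2.imwrite("pics/end.png",o[:,:,::-1])
E
```

```text
[ 0.67399289 -0.19254055  0.21900046] [-1.02671631  0.17259425  0.01271773]
```

View pics/end.png

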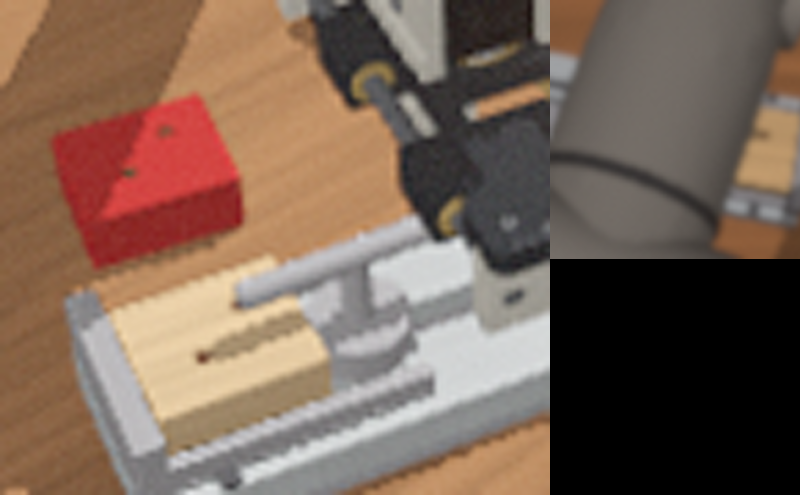

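The final picture shows the bar along the slot from (240,290) to (420,230). The collar touches the block's face at about (325,340), the block is against the stop, and the gripper is clear.

```bash
python3 -c "
from cell import robot
print(robot.hand_in())"
```

```text
the job is handed in; nothing more can be done
None
```

I handed the job in at about 24 s: the cover is fully off the opening, the stud seated and slid home, and its bar turned a quarter turn with the block against the end stop. That stud, block and stop are still touching rests on the push force and the final picture; I did not measure the gap after letting go, and the hand-in returned no verdict.

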